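# Lay out the check board for the shift

### The job

Set out the white six-bay board for the next packer with the date stamp, tub and two steel weights that stand beside it, each upright in the middle of its bay: the stamp between the board's label roll and tally counter, the tub directly behind that roll, and the larger weight directly behind that counter with the smaller weight centred on top of it. Leave the roll and counter in their front bays, and the pen and the scissors where they lie.

Things in the scene. Friction and masses are not known exactly. Their poses are not given: they have to be found in the camera images.
- board: White board fixed on the table, 366 (y) x 246 mm (x), six 120 mm bays in 2 rows; floors 6 mm, ribs 13 mm above the table; a dark flush 76 mm disc marks each bay's middle. Origin: centre of underside; +x away from the robot (turned up to 0.2 rad), +y left. Bay centres: x = -60 mm (front row) or +60 (back), y = +120 (left), 0, -120.
- label_roll: White paper roll standing on end with a brown core, 92 mm diameter, 52 mm high; stands in one end bay (left or right) of the front row and stays there. Origin: centre of the underside.
- tally_counter: Small round pale-grey hand counter with a dark display and a wire ring, lying flat, 68 x 55 x 24 mm; lies in the other end bay of the front row and stays there. Origin: about the middle of the underside.
- date_stamp: Black hand stamp standing upright, 100 mm tall, on the bare table beside the board (not the one far at the back): an open foot 28 x 46 mm (x, y), 46 mm high, and above it a round grip of 34 mm diameter from 63 to 100 mm height, on the same vertical axis, which does not plunge. 0.12 kg. Origin: centre of the underside, z up.
- tie_tub: Small off-white round tub with a few small grey ties inside (fixed there) on the bare table beside the board (not the one behind the scale), open at the top, 70 mm diameter at the rim, about 56 mm at the foot, 45 mm high, 0.06 kg; rigid. Origin: centre of the underside, z up.
- large_weight: The larger of two plain steel disc weights with a dark dot on top: 50 mm diameter, 33 mm high, flat top, 0.5 kg. Origin: centre of the underside, z up.
- small_weight: The smaller of the two steel disc weights: 36 mm diameter, 25 mm high, 0.2 kg. Origin: centre of the underside, z up.
- marker_pen: Marker pen lying along x on the table left of the work, 140 mm long (its y), 17 mm wide, 19 mm high. Bystander. Origin: centre of the underside.
- scissors: Grey-handled shears lying closed along x on the table right of the work (another pair lies left, by the scale), 224 mm long (its y), 69 mm wide, 8 mm high. Bystander. Origin: centre of the underside.
Things that resemble listed ones, but are neither listed nor needed, are in the scene too. What is shaped like the large_weight but green, red or turquoise is not meant.

How it is judged:
At the end, for the whole second after the job is handed in: Stamp front middle; tub behind the roll; larger weight behind the counter (each within 15 mm of its bay's centre along board x and y); smaller weight on it, within 10 mm of centre; roll and counter within 22 mm of their bays' centres; all upright (0.1 rad), at rest and released (((x of label_roll in the frame of board between -0.082 and -0.038 m and y of label_roll in the frame of board between 0.098 and 0.142 m and x of tally_counter in the frame of board between -0.082 and -0.038 m and y of tally_counter in the frame of board between -0.142 and -0.098 m and x of tie_tub in the frame of board between 0.045 and 0.075 m and y of tie_tub in the frame of board between 0.105 and 0.135 m and x of large_weight in the frame of board between 0.045 and 0.075 m and y of large_weight in the frame of board between -0.135 and -0.105 m) or (x of label_roll in the frame of board between -0.082 and -0.038 m and y of label_roll in the frame of board between -0.142 and -0.098 m and x of tally_counter in the frame of board between -0.082 and -0.038 m and y of tally_counter in the frame of board between 0.098 and 0.142 m and x of tie_tub in the frame of board between 0.045 and 0.075 m and y of tie_tub in the frame of board between -0.135 and -0.105 m and x of large_weight in the frame of board between 0.045 and 0.075 m and y of large_weight in the frame of board between 0.105 and 0.135 m)) and x of date_stamp in the frame of board between -0.075 and -0.045 m and y of date_stamp in the frame of board between -0.015 and 0.015 m and horizontal distance between small_weight and large_weight below 0.01 m and height (world z) of date_stamp between 0.002 and 0.01 m and angle between each of date_stamp, tie_tub, large_weight, small_weight, label_roll, tally_counter's own z axis and vertical below 0.1 rad and linear speed of each of date_stamp, tie_tub, large_weight, small_weight below 0.02 m/s and angular speed of each of date_stamp, tie_tub, large_weight, small_weight below 0.2 rad/s and height (world z) of tie_tub between 0.002 and 0.01 m and height (world z) of large_weight between 0.002 and 0.01 m and height (world z) of small_weight between 0.035 and 0.043 m); the robot touches nothing.
It fails at once if the marker pen is shifted more than 30 mm (distance of marker_pen from where it was at the start of the episode above 0.03 m).
It fails at once if the scissors are shifted more than 30 mm (distance of scissors from where it was at the start of the episode above 0.03 m).
It also fails if it takes over 120 s, if anything falls off the work surface, if the arm or the gripper's body presses on something with over 40 N, if the wrist force passes 120 N, or if a joint passes its speed limit or range.

### The arm

A 7-joint arm with a two-finger parallel gripper is mounted at the origin on a cart in front of the work surface, level with it; the furniture and walls round the work are solid. World frame = base frame: x ahead of the robot, y to its left, z up, the work surface at z = 0. Lengths are in m, angles in rad, forces in N, time in s.
With the tool pointing down it reaches from about 0.425 to 0.925 m from the base axis. Payload 6.8 kg.
Tool frame: the origin (TCP) lies between the finger pads; the fingertips stand 14 mm ahead of it and the grasp point (between the pads) lies 5 mm behind it; z points along the fingers, y is the direction in which the jaws open and shut (so a half turn about z gives the same grasp; the last joint's range is limited). The gripper opens to 85 mm and grips with 20 to 120 N. Pads are 22 mm wide; open, the fingers measure 114 mm over their backs; the gripper's body (76 mm by 85 mm) begins 54 mm behind the grasp point. The pads swing forward as they close: fully open they stand 13 mm farther back than shut.
Start: joints at [-1.275, 0.477, 0.022, 1.555, -0.011, 1.109, -0.083], TCP at [0.265, 0.621, 0.245] pointing down, gripper open.
Joint ranges: [-2.96, 2.96], [-0.34, 2.1], [-1.41, 1.46], [0.24, 2.44], [-1.37, 4.51], [0.17, 1.92], [-2.96, 2.96]. Speed limits (rad/s): [2.39, 2.39, 3.14, 3.14, 3.14, 3.14, 3.14].

### API

Orientations are given as a unit quaternion [w, x, y, z].
In Python, from station import bot gives the robot as it stands.
- The arm moves only by the shell command python3 -m crank 'ROWS' [FORCE]. ROWS is JSON, a list of rows, each a list of 3 entries, a list of its own where there are three numbers: the shift along the tool's x, y, z in m, then the turn, a rotation vector about the tool's x, y, z in degrees, then the finger opening in m, from 0 to 0.0854. A call has 1 to 10 rows; each row shifts and turns the commanded pose from where the row before left it, along the tool's axes as they then stand; what a row does not reach is not made up. A row lasts 1/8 s, in which the tool goes at most 62.5 mm and 10.7 degrees, less where a joint would pass 70% of its speed; a pose out of reach is approached as far as the arm can. A call is refused whole if a number of a shift passes 0.0625 or a number of a turn 10.7, either way. A call with a gripper value outside its range is refused whole. The fingers move at their own pace and stop on an object; FORCE is the grip in N (left out, the last holds). Time passes only in rows, so rows that do not move let the fingers close. It gives the time, the measured TCP pose, the force and the opening at its end, in the units of the state.
- bot.get_obs(): the state, without advancing time (a new reading comes with each control period).
- bot.read_camera(name): name is "side" or "top"; returns (picture, depth): 480x640x3 uint8, red, green, blue; 480x640 float32, m along the optical axis (not along the pixel's ray), 0 where there is no reading.
- bot.calibration(name): a dict with "fx", "fy", "cx", "cy" (pixels), "extrinsics" (4x4, takes a point from camera to world coordinates). Camera axes: x right, y down, z forward; pixel columns grow to the right and rows downward; lengths in m; the calibration is good to about 2 mm. A picture is of the moment at which its call begins. calibration takes no time and is no camera call.
- bot.hand_in(): hands the job in, once; it reports no verdict.
The state is a dict: "t": time; "q": joint angles; "joint_vel": joint speeds; "joint_torque": joint torques, N m; "eef_pos": TCP position; "tool_rot": TCP orientation; "contact_force": force on the tool from outside, world axes, zero at the start; "torque": the same for the moment, N m; "gripper_width": opening from 0.0 (shut) to 1.0 (fully open).
Only numpy, scipy, OpenCV 4.12 (cv2) and the standard library are available. Lean on these libraries where they do the work, as an engineer would, in place of code of your own. Each camera call takes 0.05 s, during which the arm holds its last target.

## Working session

There is one attempt and no reset: what is moved stays moved. The work goes in short steps, Python scripts to look and compute and a shell command to move; the robot and the scene stay as the last step left them, time stands still between calls to the robot, and variables do not carry over. Pictures are saved under pics/ and viewed, and the job is handed in when it is done.

```bash
ls; mkdir -p pics
python3 - <<'E'
from station import bot
import cv2,numpy as np
for n in("top","side"):
    p,d=bot.read_camera(n); cv2.imwrite(f"pics/{n}0.png",p[:,:,::-1]); np.savez(f"{n}0.npz",p=p,d=d)
    c=bot.calibration(n); print(n,c["fx"],c["fy"],c["cx"],c["cy"]); print(np.round(c["extrinsics"],4))
print(bot.get_obs())
E
```

```text
pics
top 587.3187676276336 587.3187676276336 322.15743616366916 239.75925910511725
[[-7.9000e-03 -9.7930e-01  2.0220e-01  1.9730e-01]
 [-1.0000e+00  6.8000e-03 -5.8000e-03  1.1000e-03]
 [ 4.3000e-03 -2.0230e-01 -9.7930e-01  1.4914e+00]
 [ 0.0000e+00  0.0000e+00  0.0000e+00  1.0000e+00]]
side 440.88216977581686 440.88216977581686 319.066670403929 248.33805864098804
[[-0.9297 -0.1992  0.3098  0.1112]
 [-0.3683  0.4928 -0.7884  0.9361]
 [ 0.0044 -0.8471 -0.5315  0.6778]
 [ 0.      0.      0.      1.    ]]
{'t': 0.1, 'q': array([-1.27509438,  0.4777354 ,  0.02235649,  1.55637582, -0.01149319,
        1.10929434, -0.08309611]), 'joint_vel': array([-0.00081537, -0.00191579,  0.00048541, -0.00353256,  0.00018344,
        0.00210539, -0.00335698]), 'joint_torque': array([ 4.73318170e-03, -5.97754633e+01,  1.61385108e+00, -2.81954777e+01,
        1.27912933e-02,  5.04098964e-03,  4.78247415e-06]), 'eef_pos': array([0.26503317, 0.62022331, 0.24440133]), 'tool_rot': array([-1.01802621e-04,  2.00524913e-01,  9.79688241e-01, -8.36072374e-04]), 'contact_force': array([-0.62687735,  0.03981291,  0.21608642]), 'torque': array([0.02071859, 0.0105509 , 0.00270743]), 'gripper_width': 1.0002359119118895}
```

View pics/top0.png

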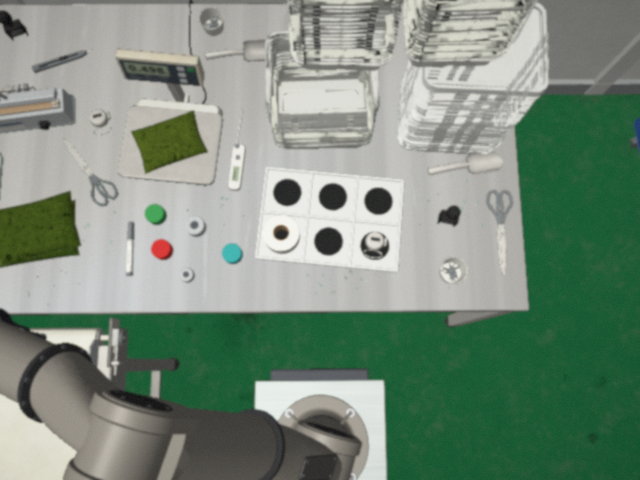

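View pics/side0.png

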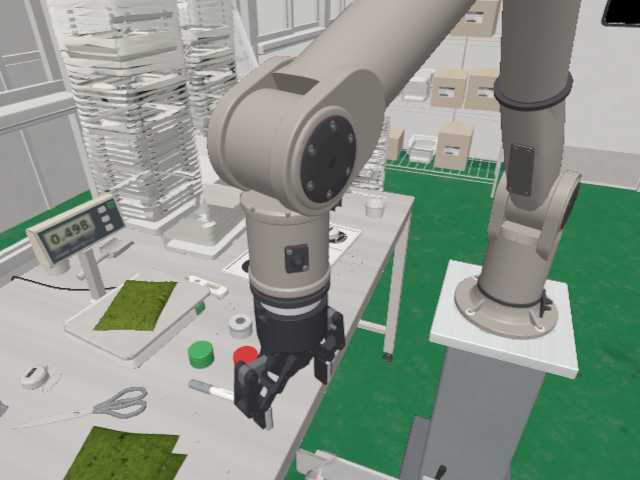

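```bash
cat > h.py <<'E'
import numpy as np,cv2
from station import bot
def ray(n,u,v):
    c=bot.calibration(n);E=c["extrinsics"]
    d=E[:3,:3]@np.array([(u-c["cx"])/c["fx"],(v-c["cy"])/c["fy"],1.]);return E[:3,3],d
def plane(n,u,v,z):
    o,d=ray(n,u,v);return o+d*(z-o[2])/d[2]
def proj(n,P):
    c=bot.calibration(n);E=c["extrinsics"];P=np.atleast_2d(P)
    q=(P-E[:3,3])@E[:3,:3];return np.c_[q[:,0]/q[:,2]*c["fx"]+c["cx"],q[:,1]/q[:,2]*c["fy"]+c["cy"]]
def cloud(n,d):
    c=bot.calibration(n);E=c["extrinsics"];v,u=np.mgrid[:480,:640]
    p=np.stack([(u-c["cx"])/c["fx"]*d,(v-c["cy"])/c["fy"]*d,d],-1);W=p@E[:3,:3].T+E[:3,3];W[d==0]=np.nan;return W
def snap(name,n,box=None,k=1):
    p,d=bot.read_camera(n);np.savez("last_%s.npz"%n,p=p,d=d)
    im=p[:,:,::-1]
    if box: im=im[box[1]:box[3],box[0]:box[2]]
    cv2.imwrite("pics/%s.png"%name,cv2.resize(im,None,fx=k,fy=k,interpolation=cv2.INTER_CUBIC));return p,d
E
python3 - <<'E'
from h import *
z=np.load("top0.npz");p,d=z["p"],z["d"];W=cloud("top",d)
im=p[:,:,::-1]
a=cv2.resize(im[190:310,400:530],None,fx=3,fy=3);b=cv2.resize(im[190:310,110:250],None,fx=2.6,fy=3)
a=cv2.resize(a,(400,360));b=cv2.resize(b,(400,360));cv2.imwrite("pics/crop0.png",np.hstack([b,a]))
for nm,(u,v),r in[("stamp",(449,215),16),("tub",(452,271),18),("large",(196,226),14),("small",(188,275),10),("roll",(281,234),22),("counter",(375,243),18),("turq",(232,253),13),("red",(162,249),13)]:
    w=W[v-r:v+r+1,u-r:u+r+1].reshape(-1,3);w=w[~np.isnan(w[:,0])]
    zt=np.median(w[:,2]); h=np.percentile(w[:,2],97);m=w[:,2]>(0.012 if nm not in("roll","counter") else .016)
    t=w[w[:,2]>h-.008]
    print(nm,"ztop%.3f"%h,"bb",np.round(w[m].min(0),3),np.round(w[m].max(0),3),"top",np.round((t.min(0)+t.max(0))/2,3),np.round(t.max(0)-t.min(0),3),"zmin",np.round(w[:,2].min(),3))
# discs & board
g=cv2.cvtColor(im,cv2.COLOR_BGR2GRAY)
D=(g<60).astype(np.uint8);n,l,s,c=cv2.connectedComponentsWithStats(D)
for i in range(1,n):
    x,y,w,hh,A=s[i]
    if 255<c[i][0]<410 and 160<c[i][1]<275 and A>60: print("disc",c[i].round(1),w,hh,A,plane("top",*c[i],.006).round(4))
hsv=cv2.cvtColor(im,cv2.COLOR_BGR2HSV)
Bm=((g>205)).astype(np.uint8);n,l,s,c=cv2.connectedComponentsWithStats(Bm)
i=l[217,310] or l[217,355]
k=[j for j in range(1,n) if 280<c[j][0]<360 and 180<c[j][1]<250]
for j in k: print(c[j],s[j])
M=np.isin(l,k).astype(np.uint8)
r=cv2.minAreaRect(cv2.findNonZero(M));print(r,[plane("top",*q,.01).round(3) for q in cv2.boxPoints(r)])
E
```

```text
stamp ztop0.099 bb [ 0.539 -0.355  0.012] [ 0.574 -0.307  0.106] top [ 0.555 -0.331  0.099] [0.032 0.033 0.015] zmin -0.01
tub ztop0.045 bb [ 0.384 -0.369  0.012] [ 0.454 -0.3    0.052] top [ 0.419 -0.334  0.045] [0.069 0.07  0.015] zmin -0.01
large ztop0.038 bb [0.515 0.292 0.012] [0.566 0.342 0.044] top [0.54  0.317 0.037] [0.05  0.05  0.015] zmin -0.009
small ztop0.029 bb [0.397 0.318 0.013] [0.432 0.354 0.033] top [0.415 0.336 0.027] [0.036 0.036 0.011] zmin -0.008
roll ztop0.063 bb [0.467 0.041 0.016] [0.576 0.155 0.069] top [0.513 0.095 0.062] [0.091 0.09  0.015] zmin -0.009
counter ztop0.031 bb [ 0.476 -0.171  0.016] [ 0.523 -0.119  0.037] top [ 0.499 -0.145  0.03 ] [0.046 0.051 0.015] zmin -0.005
turq ztop0.038 bb [0.443 0.196 0.013] [0.493 0.246 0.043] top [0.468 0.221 0.036] [0.049 0.048 0.013] zmin -0.01
red ztop0.037 bb [0.455 0.374 0.012] [0.504 0.427 0.043] top [0.48  0.401 0.036] [0.048 0.049 0.013] zmin -0.01
disc [286.9 192.1] 25 24 468 [0.6324 0.0839 0.006 ]
disc [332.3 196.4] 25 24 471 [ 0.6199 -0.0352  0.006 ]
disc [378.  200.7] 25 24 477 [ 0.6075 -0.1549  0.006 ]
disc [328.1 241. ] 25 25 495 [ 0.5006 -0.0229  0.006 ]
disc [280.9 233.7] 11 9 77 [0.5208 0.0989 0.006 ]
[328.43501015 219.525259  ] [ 255  166  149  106 9363]
((330.05047607421875, 218.3113250732422), (143.49093627929688, 92.95284271240234), 5.52754020690918) [array([0.458, 0.167, 0.01 ]), array([0.706, 0.147, 0.01 ]), array([ 0.665, -0.23 ,  0.01 ]), array([ 0.419, -0.198,  0.01 ])]
```

View pics/crop0.png

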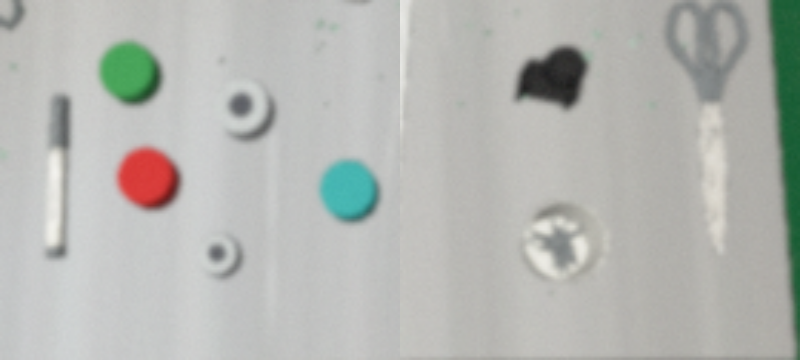

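The top view shows:
- **Board:** around (330,218), with the roll front left (281,234) and the counter front right (375,243).
- **Stamp:** candidates are (449,215) and the far-back one at (12,25). I choose (449,215).
- **Tub:** candidates are (452,271) and the one behind the scale at (212,20). I choose (452,271).
- **Weights:** the steel ones are at (196,226) (large, 50 mm) and (188,275) (small, 36 mm). The green (155,214), red (162,249) and turquoise (232,253) ones are rejected.

The crop confirms these choices. I'll check for obstacles next, then compute the first move.

```bash
cat >> h.py <<'E'
from scipy.spatial.transform import Rotation as Ro
B0=np.array([.5602,-.029]);YAW=-.104
def tb(P): 
    c,s=np.cos(YAW),np.sin(YAW);return np.array([[c,s],[-s,c]])@(np.asarray(P)[:2]-B0)
def delta(T,yaw=None):
    o=bot.get_obs();q=o["tool_rot"];R=Ro.from_quat([q[1],q[2],q[3],q[0]]).as_matrix()
    print("t%.2f"%o["t"],"tcp",o["eef_pos"].round(4),"y-axis deg",np.degrees(np.arctan2(-R[0,1],R[1,1])).round(2),"tilt",np.degrees(np.arccos(-R[2,2])).round(2),"F",o["contact_force"].round(1),"w%.3f"%(o["gripper_width"]*.0854),"q",o["q"].round(2))
    print("tool delta mm",(1000*R.T@(np.array(T)-o["eef_pos"])).round(1))
E
python3 - <<'E'
from h import *
z=np.load("top0.npz");W=cloud("top",z["d"])
for y0 in np.arange(-.3,.35,.05):
    m=(W[...,1]>y0)&(W[...,1]<y0+.05)&(W[...,2]>.09)&(W[...,0]>.58)
    if m.any(): print(round(y0,2),"xmin",W[m][:,0].min().round(3),[ (h,W[m&(W[...,2]>h)][:,0].min().round(3)) for h in(.15,.25,.35) if (m&(W[...,2]>h)).any()])
delta([.5405,.317,.2])
E
```

```text
-0.3 xmin 0.74 [(0.15, np.float64(0.74)), (0.25, np.float64(0.74)), (0.35, np.float64(0.741))]
-0.25 xmin 0.745 [(0.15, np.float64(0.745)), (0.25, np.float64(0.745)), (0.35, np.float64(0.745))]
-0.2 xmin 0.955 [(0.15, np.float64(0.957)), (0.25, np.float64(0.962))]
-0.15 xmin 0.739 [(0.15, np.float64(0.74)), (0.25, np.float64(0.74))]
-0.1 xmin 0.738 [(0.15, np.float64(0.738)), (0.25, np.float64(0.738))]
-0.05 xmin 0.737 [(0.15, np.float64(0.738)), (0.25, np.float64(0.738))]
-0.0 xmin 0.735 [(0.15, np.float64(0.735)), (0.25, np.float64(0.735))]
0.05 xmin 0.735 [(0.15, np.float64(0.735)), (0.25, np.float64(0.735))]
0.1 xmin 0.74 [(0.15, np.float64(0.74)), (0.25, np.float64(0.741))]
0.25 xmin 0.845 [(0.15, np.float64(0.845)), (0.25, np.float64(0.855))]
0.3 xmin 0.846 [(0.15, np.float64(0.846)), (0.25, np.float64(0.859))]
t0.10 tcp [0.265  0.6202 0.2444] y-axis deg -23.14 tilt 0.1 F [-0.6  0.   0.2] w0.085 q [-1.28  0.48  0.02  1.56 -0.01  1.11 -0.08]
tool delta mm [-372.4 -170.5   44.7]
```

```bash
python3 -m crank '[[[0,0,0],[0,0,-8.6],0.0854],[[0,0,0],[0,0,-8.6],0.0854]]'; python3 -c "
from h import *
delta([.5405,.317,.2])"
```

```text
t: 0.35
eef_pos: [0.265, 0.6204, 0.2447]
tool_rot: [-0.0, 0.049, 0.999, -0.001]
contact_force: [-0.4, 0.3, 0.9]
gripper_width: 0.997
t0.35 tcp [0.265  0.6204 0.2447] y-axis deg -5.64 tilt 0.07 F [-0.4  0.3  0.9] w0.085 q [-1.23  0.48 -0.04  1.55  0.02  1.11  0.2 ]
tool delta mm [-304.  -274.8   45. ]
```

```bash
python3 -m crank '[[[-0.038,-0.0343,0],[0,0,0],0.0854],[[-0.038,-0.0343,0],[0,0,0],0.0854],[[-0.038,-0.0343,0],[0,0,0],0.0854],[[-0.038,-0.0343,0],[0,0,0],0.0854],[[-0.038,-0.0343,0],[0,0,0],0.0854],[[-0.038,-0.0343,0],[0,0,0],0.0854],[[-0.038,-0.0343,0],[0,0,0],0.0854],[[-0.038,-0.0343,0],[0,0,0],0.0854],[[0,0,0],[0,0,0],0.0854],[[0,0,0],[0,0,0],0.0854]]'; python3 -c "
from h import *
snap('side1','side');snap('top1','top')
delta([.5405,.317,.016])"
```

```text
t: 1.6
eef_pos: [0.5386, 0.3167, 0.2448]
tool_rot: [-0.001, 0.052, 0.999, -0.0]
contact_force: [-1.0, -0.1, -0.6]
gripper_width: 0.998
t1.70 tcp [0.538  0.3179 0.245 ] y-axis deg -5.79 tilt 0.06 F [-0.4 -0.4  0.1] w0.085 q [-0.69  0.39  0.07  1.69 -0.03  1.06  0.86]
tool delta mm [ -2.8  -0.7 229. ]
```

View pics/side1.png

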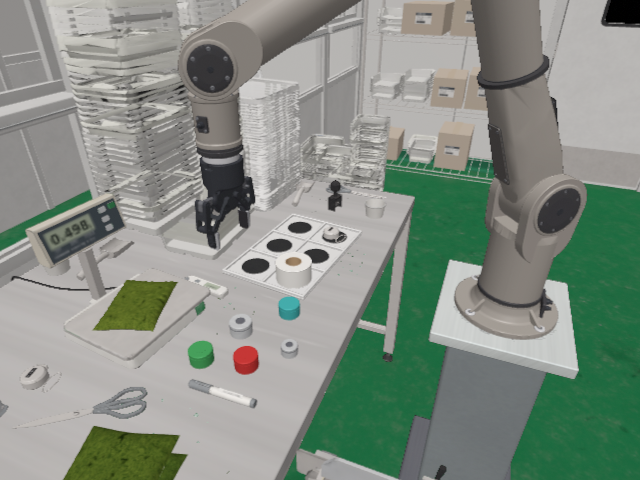

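View pics/top1.png

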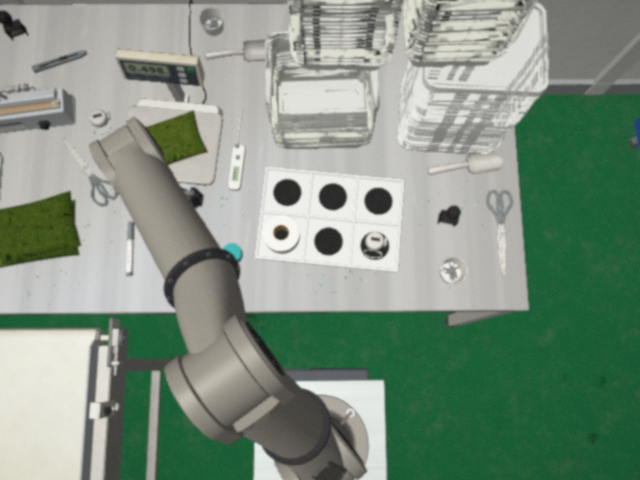

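The side view now shows every item: large weight dot at about (240,320), small at (289,345), stamp grip top at about (335,187), tub at about (374,206). I'll triangulate these against the top view and check how far the wrist sticks out ahead of the tool.

Run:
```python
from h import *
z=np.load("last_side.npz");p,d=z["p"],z["d"];W=cloud("side",d)
P=dict(large=(.5405,.317,.033),small=(.4145,.336,.025),stamp=(.555,-.331,.1),tub=(.419,-.334,.045),roll=(.513,.095,.058),turq=(.468,.221,.033))
for k,v in P.items():
    m=(np.hypot(W[...,0]-v[0],W[...,1]-v[1])<.055)&(W[...,2]>.014)&(W[...,2]<.15)
    w=W[m]
    zt=np.percentile(w[:,2],95);t=w[w[:,2]>zt-.006]
    print(k,proj("side",v).round(1),"n",m.sum(),"ztop",zt.round(3),"bb",w.min(0).round(3),w.max(0).round(3),"topc",((t.min(0)+t.max(0))/2).round(3),(np.ptp(t,axis=0)).round(3))
im=p[:,:,::-1]
a=cv2.resize(im[300:370,220:310],(400,310),interpolation=cv2.INTER_CUBIC);b=cv2.resize(im[165:235,310:400],(400,310),interpolation=cv2.INTER_CUBIC)
cv2.imwrite("pics/sidecrop.png",np.hstack([a,b]))
# dots triangulation
g=cv2.cvtColor(im,cv2.COLOR_BGR2GRAY);gt=cv2.cvtColor(np.load("top0.npz")["p"][:,:,::-1],cv2.COLOR_BGR2GRAY)
def dot(g,u,v,r,th):
    s=(g[v-r:v+r+1,u-r:u+r+1]<th).astype(np.uint8);n,l,st,c=cv2.connectedComponentsWithStats(s)
    i=min(range(1,n),key=lambda i:np.hypot(*(c[i]-r)));return c[i]+[u-r,v-r],st[i][4]
for nm,a,b in(("large",(196,226),(240,321)),("small",(188,275),(289,346))):
    ca,na=dot(gt,*a,5,130);cb,nb=dot(g,*b,5,130)
    o1,d1=ray("top",*ca);o2,d2=ray("side",*cb)
    s=np.linalg.lstsq(np.c_[d1,-d2],o2-o1,rcond=None)[0];A=o1+s[0]*d1;Bp=o2+s[1]*d2
    print(nm,ca.round(1),na,cb.round(1),nb,A.round(4),Bp.round(4))
Wt=cloud("top",np.load("last_top.npz")["d"]);m=(Wt[...,2]>.25)&(abs(Wt[...,1]-.318)<.15)&(Wt[...,0]>.5)&(Wt[...,0]<.7)
w=Wt[m];print("wrist xmax",w[:,0].max(),"z there",w[w[:,0]>w[:,0].max()-.01].mean(0).round(3), "y range",w[:,1].min(),w[:,1].max(),"zmax",w[:,2].max())
```

```text
large [[239.5 319.5]] n 402 ztop 0.033 bb [0.512 0.293 0.014] [0.563 0.345 0.035] topc [0.538 0.318 0.031] [0.049 0.051 0.008]
small [[288.3 343.3]] n 216 ztop 0.025 bb [0.394 0.318 0.014] [0.429 0.356 0.027] topc [0.412 0.337 0.023] [0.035 0.036 0.008]
stamp [[334.8 180.1]] n 250 ztop 0.096 bb [ 0.534 -0.354  0.014] [ 0.571 -0.302  0.098] topc [ 0.552 -0.33   0.094] [0.028 0.028 0.008]
tub [[374.1 201.8]] n 290 ztop 0.042 bb [ 0.382 -0.373  0.014] [ 0.447 -0.297  0.044] topc [ 0.414 -0.334  0.04 ] [0.065 0.072 0.008]
roll [[292.8 260.4]] n 1055 ztop 0.058 bb [0.464 0.049 0.014] [0.556 0.144 0.06 ] topc [0.51  0.097 0.056] [0.092 0.095 0.008]
turq [[288.2 301.6]] n 335 ztop 0.033 bb [0.44  0.197 0.014] [0.489 0.249 0.035] topc [0.465 0.222 0.031] [0.048 0.05  0.007]
large [193.9 224.5] 33 [240.  320.4] 44 [0.5403 0.3188 0.0327] [0.5385 0.3182 0.0321]
small [185.5 273.8] 13 [288.8 344. ] 27 [0.415  0.3371 0.0244] [0.4131 0.3365 0.024 ]
wrist xmax 0.5978697064932663 z there [0.591 0.304 0.585] y range 0.238843981560711 0.3740559711715259 zmax 0.638435423858814
```

View pics/sidecrop.png

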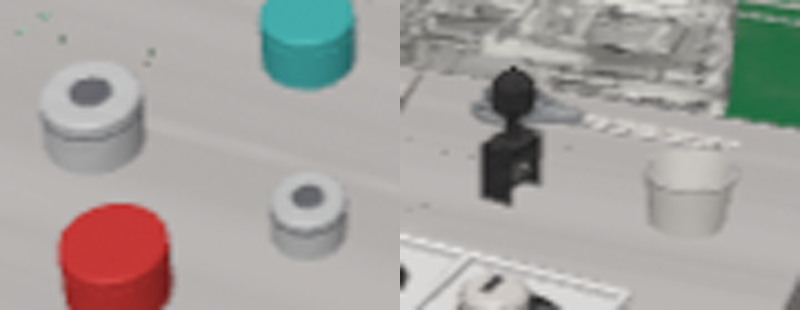

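Both views agree within about 2 mm, and the heights are 33, 25, 97 and 44 mm, as described. The wrist extends 60 mm ahead of the tool and the tray stacks leave 100 mm, so there is room. Next I descend on the large weight.

```bash
python3 -m crank '[[[-0.002,0,0.04],[0,0,0],0.0854],[[0,0,0.045],[0,0,0],0.0854],[[0,0,0.045],[0,0,0],0.0854],[[0,0,0.04],[0,0,0],0.0854],[[0,0,0.03],[0,0,0],0.08],[[0,0,0.02],[0,0,0],0.075],[[0,0,0.009],[0,0,0],0.07],[[0,0,0],[0,0,0],0.07]]' 40; python3 -c "
from h import *
delta([.5400,.318,.016])"
```

```text
t: 2.7
eef_pos: [0.5411, 0.3166, 0.0164]
tool_rot: [-0.0, 0.052, 0.999, 0.0]
contact_force: [0.2, 1.0, 0.3]
gripper_width: 0.821
t2.70 tcp [0.5411 0.3166 0.0164] y-axis deg -5.91 tilt 0.01 F [0.2 1.  0.3] w0.070 q [-0.66  0.68  0.05  1.82 -0.05  0.64  0.88]
tool delta mm [1.3 1.3 0.4]
```

```bash
python3 -m crank '[[[0.001,0.001,0],[0,0,0],0.055],[[0,0,0],[0,0,0],0.03],[[0,0,0],[0,0,0],0.03],[[0,0,0],[0,0,0],0.03],[[0,0,0],[0,0,0],0.03]]' 40; python3 -m crank '[[[0,0,-0.02],[0,0,0],0.03],[[0,0,-0.04],[0,0,0],0.03],[[0,0,-0.04],[0,0,0],0.03],[[0,0,-0.04],[0,0,0],0.03],[[0,0,-0.02],[0,0,0],0.03],[[0,0,0],[0,0,0],0.03]]'; python3 -c "
from h import *
snap('side2','side',(160,180,420,380),3)
delta([.6075,-.1549,.176])"
```

```text
t: 3.32
eef_pos: [0.5409, 0.3176, 0.0178]
tool_rot: [0.001, 0.052, 0.999, 0.001]
contact_force: [-2.6, -0.5, 5.6]
gripper_width: 0.571
t: 4.08
eef_pos: [0.5411, 0.3177, 0.1788]
tool_rot: [0.002, 0.052, 0.999, 0.001]
contact_force: [0.4, 0.8, -5.2]
gripper_width: 0.575
t4.12 tcp [0.5402 0.3172 0.177 ] y-axis deg -5.94 tilt 0.06 F [ 0.4  0.4 -6.8] w0.048 q [-0.68  0.47  0.07  1.75 -0.04  0.93  0.87]
tool delta mm [-115.8 -462.6    0.7]
```

View pics/side2.png

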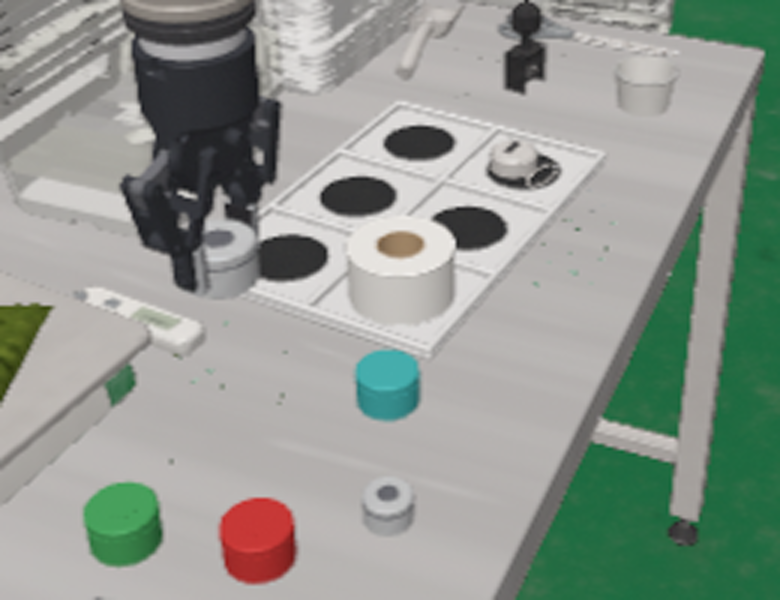

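The large weight is held level (in the crop at (225,255)). Now over to the bay behind the counter.

```bash
python3 -m crank '[[[-0.0116,-0.0463,0],[0,0,0],0.03],[[-0.0116,-0.0463,0],[0,0,0],0.03],[[-0.0116,-0.0463,0],[0,0,0],0.03],[[-0.0116,-0.0463,0],[0,0,0],0.03],[[-0.0116,-0.0463,0],[0,0,0],0.03],[[-0.0116,-0.0463,0],[0,0,0],0.03],[[-0.0116,-0.0463,0],[0,0,0],0.03],[[-0.0116,-0.0463,0],[0,0,0],0.03],[[-0.0116,-0.0463,0],[0,0,0],0.03],[[-0.0116,-0.0463,0],[0,0,0],0.03]]'; python3 -m crank '[[[0,0,0],[0,0,0],0.03],[[0,0,0],[0,0,0],0.03]]' ; python3 -c "
from h import *
delta([.6075,-.1549,.023])
snap('top3','top',(220,90,460,290),3);snap('side3','side')
delta([.6075,-.1549,.023])"
```

```text
t: 5.38
eef_pos: [0.6067, -0.1564, 0.1745]
tool_rot: [-0.002, 0.052, 0.999, 0.0]
contact_force: [-0.1, -0.5, -4.6]
gripper_width: 0.572
t: 5.62
eef_pos: [0.6067, -0.1546, 0.1747]
tool_rot: [-0.001, 0.052, 0.999, 0.0]
contact_force: [0.8, 0.2, -5.8]
gripper_width: 0.571
t5.62 tcp [ 0.6067 -0.1546  0.1747] y-axis deg -5.95 tilt 0.18 F [ 0.8  0.2 -5.8] w0.049 q [ 0.02  0.47  0.18  1.75 -0.1   0.93  1.7 ]
tool delta mm [ -1.2  -0.3 151.7]
t5.72 tcp [ 0.6073 -0.1533  0.1753] y-axis deg -5.81 tilt 0.13 F [ 0.2  1.2 -4.9] w0.049 q [ 0.02  0.47  0.18  1.75 -0.1   0.93  1.7 ]
tool delta mm [ -0.6  -1.7 152.3]
```

View pics/top3.png

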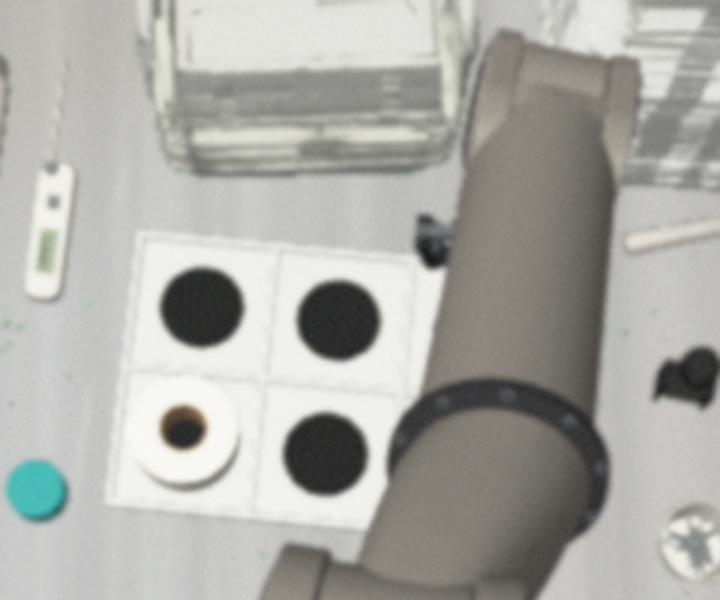

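View pics/side3.png

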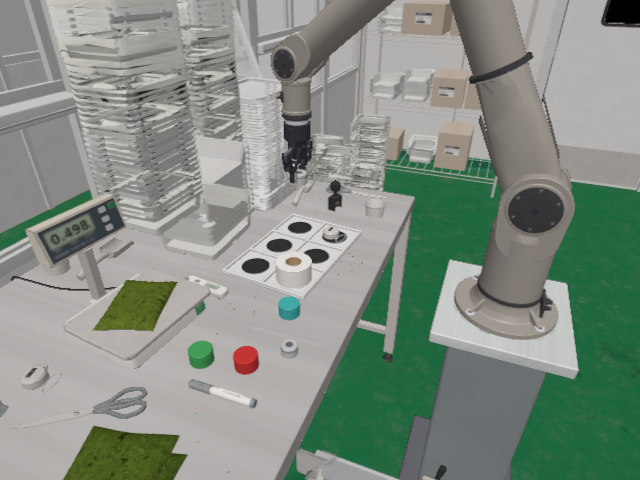

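```bash
python3 -m crank '[[[-0.001,-0.0005,0.03],[0,0,0],0.03],[[0,0,0.035],[0,0,0],0.03],[[0,0,0.035],[0,0,0],0.03],[[0,0,0.025],[0,0,0],0.03],[[0,0,0.015],[0,0,0],0.03],[[0,0,0.009],[0,0,0],0.03],[[0,0,0],[0,0,0],0.03]]'; python3 -c "
from h import *
delta([.6075,-.1549,.024])"
```

```text
t: 6.6
eef_pos: [0.6088, -0.1555, 0.0272]
tool_rot: [-0.0, 0.052, 0.999, 0.0]
contact_force: [-0.9, -0.2, -4.3]
gripper_width: 0.57
t6.60 tcp [ 0.6088 -0.1555  0.0272] y-axis deg -5.91 tilt 0.02 F [-0.9 -0.2 -4.3] w0.049 q [ 0.05  0.67  0.14  1.82 -0.14  0.66  1.74]
tool delta mm [1.4 0.5 3.2]
```

```bash
python3 -m crank '[[[0.001,0,0.002],[0,0,0],0.03],[[0,0,0.001],[0,0,0],0.03],[[0,0,0],[0,0,0],0.03]]'; python3 -c "
from h import *
delta([.6075,-.1549,.024])"
```

```text
t: 6.98
eef_pos: [0.6079, -0.1558, 0.0246]
tool_rot: [0.0, 0.052, 0.999, 0.0]
contact_force: [0.9, -0.1, -4.9]
gripper_width: 0.57
t6.97 tcp [ 0.6079 -0.1558  0.0246] y-axis deg -5.94 tilt 0.03 F [ 0.9 -0.1 -4.9] w0.049 q [ 0.05  0.67  0.14  1.82 -0.14  0.65  1.74]
tool delta mm [0.5 0.9 0.6]
```

```bash
python3 -m crank '[[[0,0.0005,0.001],[0,0,0],0.03],[[0,0,0.001],[0,0,0],0.03],[[0,0,0],[0,0,0],0.03]]'; python3 -c "
from h import *
delta([.6075,-.1549,.024])"
```

```text
t: 7.35
eef_pos: [0.608, -0.1555, 0.0238]
tool_rot: [0.0, 0.052, 0.999, 0.0]
contact_force: [-5.3, 0.4, 8.5]
gripper_width: 0.568
t7.35 tcp [ 0.608  -0.1555  0.0238] y-axis deg -5.96 tilt 0.03 F [-5.3  0.4  8.5] w0.048 q [ 0.05  0.68  0.14  1.82 -0.14  0.65  1.74]
tool delta mm [ 0.6  0.6 -0.2]
```

Contact with the floor is felt (+8.5 N). I release, rise and look from a higher point out of the way.

```bash
python3 -m crank '[[[0,0,0],[0,0,0],0.055],[[0,0,0],[0,0,0],0.068],[[0,0,0],[0,0,0],0.068],[[0,0,-0.02],[0,0,0],0.068],[[0,0,-0.04],[0,0,0],0.068],[[0,0,-0.045],[0,0,0],0.0854],[[0,0,-0.045],[0,0,0],0.0854],[[0,0,0],[0,0,0],0.0854]]'; python3 -c "
from h import *
delta([.414,.3365,.16])"
```

```text
t: 8.35
eef_pos: [0.6106, -0.1561, 0.178]
tool_rot: [0.005, 0.052, 0.999, -0.0]
contact_force: [0.0, 0.1, 0.0]
gripper_width: 0.999
t8.35 tcp [ 0.6106 -0.1561  0.178 ] y-axis deg -5.97 tilt 0.53 F [0.  0.1 0. ] w0.085 q [ 0.02  0.47  0.18  1.75 -0.1   0.92  1.71]
tool delta mm [246.9 469.6  15.5]
```

```bash
python3 -m crank '[[[0.0247,0.047,0],[0,0,0],0.0854],[[0.0247,0.047,0],[0,0,0],0.0854],[[0.0247,0.047,0],[0,0,0],0.0854],[[0.0247,0.047,0],[0,0,0],0.0854],[[0.0247,0.047,0],[0,0,0],0.0854],[[0.0247,0.047,0],[0,0,0],0.0854],[[0.0247,0.047,0],[0,0,0],0.0854],[[0.0247,0.047,0],[0,0,0],0.0854],[[0.0247,0.047,0],[0,0,0],0.0854],[[0.0247,0.047,0],[0,0,0],0.0854]]'; python3 -m crank '[[[0,0,0],[0,0,0],0.0854],[[0,0,0],[0,0,0],0.0854]]' ; python3 -c "
from h import *
snap('top4','top',(240,140,480,300),3);snap('side4','side')
delta([.414,.3365,.016])
W=cloud('top',np.load('last_top.npz')['d']);W2=cloud('side',np.load('last_side.npz')['d'])
for w in(W,W2):
    m=(np.hypot(w[...,0]-.6075,w[...,1]+.155)<.05)&(w[...,2]>.028)&(w[...,2]<.06);q=w[m]
    print(m.sum(),np.median(q[:,2]),q.min(0).round(3),q.max(0).round(3),((q.min(0)+q.max(0))/2).round(4),'board',tb((q.min(0)+q.max(0))/2).round(4))
"
```

```text
t: 9.6
eef_pos: [0.4098, 0.339, 0.1726]
tool_rot: [0.0, 0.052, 0.999, -0.0]
contact_force: [-0.0, 0.1, -0.1]
gripper_width: 1.003
t: 9.85
eef_pos: [0.4107, 0.3371, 0.1722]
tool_rot: [-0.0, 0.052, 0.999, -0.0]
contact_force: [0.4, 0.1, 0.1]
gripper_width: 0.998
t9.95 tcp [0.4114 0.3361 0.1723] y-axis deg -6.07 tilt 0.05 F [0.5 0.6 0.1] w0.085 q [-0.8   0.33 -0.    1.97  0.    0.84  0.66]
tool delta mm [ -2.5   0.8 156.3]
297 0.038442519448912194 [ 0.582 -0.178  0.028] [ 0.633 -0.13   0.049] [ 0.6076 -0.1542  0.0386] board [ 0.0601 -0.1196]
6 0.034482900762343005 [ 0.58  -0.17   0.029] [ 0.586 -0.154  0.038] [ 0.5829 -0.1618  0.0334] board [ 0.0363 -0.1297]
```

View pics/top4.png

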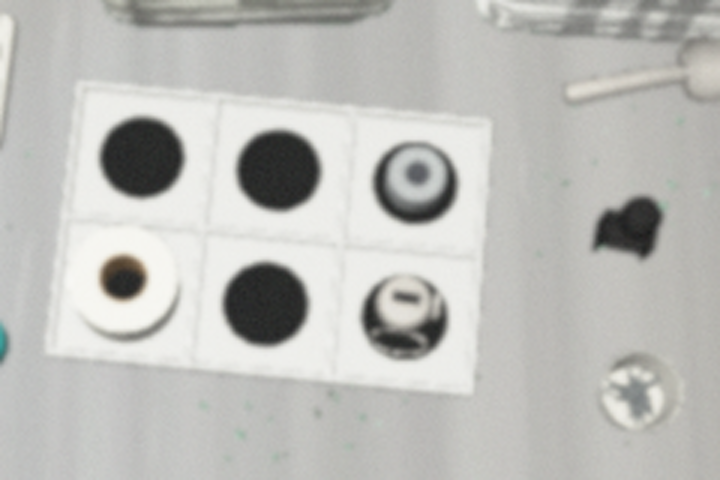

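View pics/side4.png

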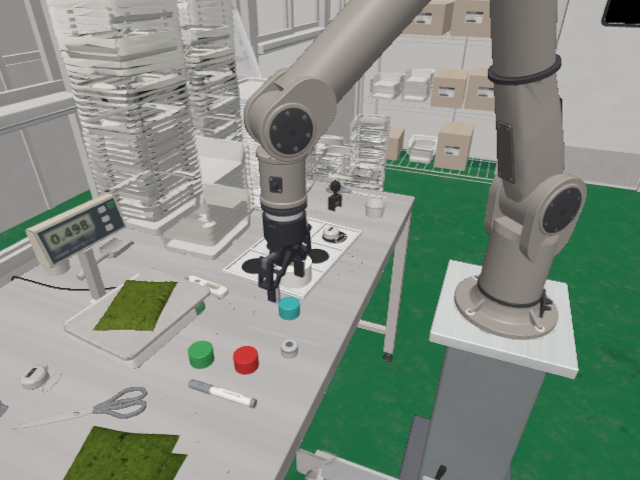

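The large weight stands in the middle of its disc, at board (0.060, -0.120). Next the small weight.

```bash
python3 -m crank '[[[-0.0025,0.0005,0.035],[0,0,0],0.0854],[[0,0,0.04],[0,0,0],0.0854],[[0,0,0.035],[0,0,0],0.08],[[0,0,0.025],[0,0,0],0.07],[[0,0,0.015],[0,0,0],0.065],[[0,0,0.0065],[0,0,0],0.06],[[0,0,0],[0,0,0],0.06]]' 40; python3 -c "
from h import *
delta([.414,.3365,.015])"
```

```text
t: 10.82
eef_pos: [0.4136, 0.3379, 0.0161]
tool_rot: [0.0, 0.052, 0.999, 0.0]
contact_force: [-0.7, -0.6, 0.7]
gripper_width: 0.7
t10.82 tcp [0.4136 0.3379 0.0161] y-axis deg -5.97 tilt 0.02 F [-0.7 -0.6  0.7] w0.060 q [-0.8   0.58 -0.01  2.04  0.01  0.52  0.66]
tool delta mm [-0.5 -1.3  1.1]
```

```bash
python3 -m crank '[[[0,-0.001,0],[0,0,0],0.045],[[0,0,0],[0,0,0],0.02],[[0,0,0],[0,0,0],0.02],[[0,0,0],[0,0,0],0.02],[[0,0,0],[0,0,0],0.02]]' 40; python3 -m crank '[[[0,0,-0.02],[0,0,0],0.02],[[0,0,-0.04],[0,0,0],0.02],[[0,0,-0.04],[0,0,0],0.02],[[0,0,-0.04],[0,0,0],0.02],[[0,0,-0.02],[0,0,0],0.02],[[0,0,0],[0,0,0],0.02]]'; python3 -c "
from h import *
delta([.6076,-.1545,.176])"
```

```text
t: 11.45
eef_pos: [0.4136, 0.3369, 0.0169]
tool_rot: [0.0, 0.052, 0.999, 0.0]
contact_force: [-0.6, -1.1, 6.3]
gripper_width: 0.406
t: 12.2
eef_pos: [0.4138, 0.3376, 0.1775]
tool_rot: [0.001, 0.052, 0.999, 0.001]
contact_force: [-0.9, -0.9, -2.3]
gripper_width: 0.402
t12.20 tcp [0.4138 0.3376 0.1775] y-axis deg -5.94 tilt 0.21 F [-0.9 -0.9 -2.3] w0.034 q [-0.8   0.32 -0.    1.96  0.    0.85  0.67]
tool delta mm [-243.7 -469.4    0.7]
```

```bash
python3 -m crank '[[[-0.0244,-0.0469,0],[0,0,0],0.02],[[-0.0244,-0.0469,0],[0,0,0],0.02],[[-0.0244,-0.0469,0],[0,0,0],0.02],[[-0.0244,-0.0469,0],[0,0,0],0.02],[[-0.0244,-0.0469,0],[0,0,0],0.02],[[-0.0244,-0.0469,0],[0,0,0],0.02],[[-0.0244,-0.0469,0],[0,0,0],0.02],[[-0.0244,-0.0469,0],[0,0,0],0.02],[[-0.0244,-0.0469,0],[0,0,0],0.02],[[-0.0244,-0.0469,0],[0,0,0],0.02]]'; python3 -m crank '[[[0,0,0],[0,0,0],0.02],[[0,0,0],[0,0,0],0.02]]' ; python3 -c "
from h import *
delta([.6076,-.1545,.056])
snap('side5','side',(250,120,370,210),5)
delta([.6076,-.1545,.056])"
```

```text
t: 13.45
eef_pos: [0.6069, -0.156, 0.1739]
tool_rot: [-0.001, 0.052, 0.999, 0.0]
contact_force: [1.6, 0.7, -2.3]
gripper_width: 0.403
t: 13.7
eef_pos: [0.6063, -0.154, 0.1741]
tool_rot: [-0.001, 0.052, 0.999, 0.0]
contact_force: [0.0, 0.2, -1.9]
gripper_width: 0.403
t13.70 tcp [ 0.6063 -0.154   0.1741] y-axis deg -5.94 tilt 0.17 F [ 0.   0.2 -1.9] w0.034 q [ 0.01  0.47  0.19  1.75 -0.11  0.93  1.71]
tool delta mm [ -1.7  -0.5 118.1]
t13.75 tcp [ 0.6065 -0.1531  0.1744] y-axis deg -5.86 tilt 0.15 F [-0.3  1.5 -2.5] w0.034 q [ 0.01  0.47  0.19  1.75 -0.11  0.93  1.71]
tool delta mm [ -1.5  -1.4 118.4]
```

View pics/side5.png

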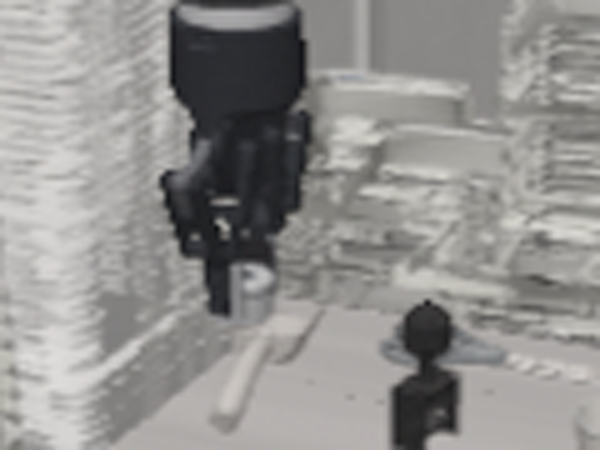

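The small weight is held upright (in the crop at (252,295)). Lowering onto the large one, expecting contact near TCP z of about 0.055.

```bash
python3 -m crank '[[[-0.0015,-0.0005,0.03],[0,0,0],0.02],[[0,0,0.035],[0,0,0],0.02],[[0,0,0.025],[0,0,0],0.02],[[0,0,0.015],[0,0,0],0.02],[[0,0,0.008],[0,0,0],0.02],[[0,0,0.002],[0,0,0],0.02],[[0,0,0],[0,0,0],0.02]]'; python3 -c "
from h import *
delta([.6076,-.1545,.056])"
```

```text
t: 14.62
eef_pos: [0.6093, -0.1554, 0.0615]
tool_rot: [0.001, 0.052, 0.999, -0.0]
contact_force: [0.0, -0.8, -2.5]
gripper_width: 0.402
t14.62 tcp [ 0.6093 -0.1554  0.0615] y-axis deg -5.94 tilt 0.07 F [ 0.  -0.8 -2.5] w0.034 q [ 0.03  0.62  0.16  1.81 -0.14  0.72  1.74]
tool delta mm [1.8 0.8 5.5]
```

```bash
python3 -m crank '[[[0.0015,0.0005,0.003],[0,0,0],0.02],[[0,0,0.0015],[0,0,0],0.02],[[0,0,0],[0,0,0],0.02]]'; python3 -c "
from h import *
delta([.6076,-.1545,.056])"
```

```text
t: 15.0
eef_pos: [0.6073, -0.1547, 0.0563]
tool_rot: [-0.0, 0.052, 0.999, 0.0]
contact_force: [0.0, -0.6, -2.6]
gripper_width: 0.405
t15.00 tcp [ 0.6073 -0.1547  0.0563] y-axis deg -5.94 tilt 0.01 F [ 0.  -0.6 -2.6] w0.035 q [ 0.03  0.63  0.16  1.82 -0.14  0.71  1.74]
tool delta mm [-0.3  0.3  0.3]
```

```bash
python3 -m crank '[[[0,0,0.0008],[0,0,0],0.02],[[0,0,0],[0,0,0],0.02]]';python3 -m crank '[[[0,0,0.0008],[0,0,0],0.02],[[0,0,0],[0,0,0],0.02]]'
```

```text
t: 15.25
eef_pos: [0.6075, -0.1548, 0.0559]
tool_rot: [0.0, 0.052, 0.999, 0.0]
contact_force: [-2.1, 0.7, 4.1]
gripper_width: 0.41
t: 15.5
eef_pos: [0.6075, -0.1548, 0.0559]
tool_rot: [0.0, 0.052, 0.999, 0.0]
contact_force: [-3.9, 1.0, 10.3]
gripper_width: 0.404
```

```bash
python3 -m crank '[[[0,0,-0.001],[0,0,0],0.02],[[0,0,0],[0,0,0],0.045],[[0,0,0],[0,0,0],0.06],[[0,0,0],[0,0,0],0.06],[[0,0,-0.02],[0,0,0],0.06],[[0,0,-0.04],[0,0,0],0.06],[[0,0,-0.045],[0,0,0],0.07],[[0,0,-0.02],[0,0,0],0.07],[[0,0,0],[0,0,0],0.07]]'; python3 -c "
from h import *
delta([.417,-.334,.18])"
```

```text
t: 16.62
eef_pos: [0.6088, -0.1551, 0.1838]
tool_rot: [0.003, 0.052, 0.999, -0.0]
contact_force: [-0.0, -0.3, -1.1]
gripper_width: 0.82
t16.62 tcp [ 0.6088 -0.1551  0.1838] y-axis deg -5.95 tilt 0.3 F [-0.  -0.3 -1.1] w0.070 q [ 0.    0.46  0.2   1.75 -0.11  0.94  1.71]
tool delta mm [ 172.2 -197.8    2.9]
```

```bash
python3 -m crank '[[[0.0344,-0.0396,0],[0,0,0],0.0854],[[0.0344,-0.0396,0],[0,0,0],0.0854],[[0.0344,-0.0396,0],[0,0,0],0.0854],[[0.0344,-0.0396,0],[0,0,0],0.0854],[[0.0344,-0.0396,0],[0,0,0],0.0854],[[0,0,0],[0,0,0],0.0854],[[0,0,0],[0,0,0],0.0854]]'
python3 - <<'E'
from h import *
p,d=snap('top6','top',(240,140,480,300),3);p2,d2=snap('side6','side',(280,160,420,280),5)
W=cloud('top',d)
for z0,r in((.055,.03),(.03,.035)):
    m=(np.hypot(W[...,0]-.6075,W[...,1]+.155)<.05)&(W[...,2]>z0)&(W[...,2]<.09);q=W[m]
    if len(q): c=(q.min(0)+q.max(0))/2; print(z0,m.sum(),np.median(q[:,2]).round(4),np.ptp(q,axis=0).round(3),c.round(4),tb(c).round(4))
# tub in side: rim ellipse + top image rim
g0=np.load('top0.npz')
W0=cloud('top',g0['d']);W2=cloud('side',d2)
for w in(W0,W2):
    m=(np.hypot(w[...,0]-.417,w[...,1]+.334)<.05)&(w[...,2]>.03)&(w[...,2]<.06);q=w[m];c=(q.min(0)+q.max(0))/2;print("tub",m.sum(),np.percentile(q[:,2],90).round(4),np.ptp(q,axis=0).round(3),c.round(4))
delta([.417,-.334,.035])
E
```

```text
t: 17.5
eef_pos: [0.4158, -0.3333, 0.1802]
tool_rot: [-0.0, 0.052, 0.999, 0.0]
contact_force: [-0.3, 0.2, -0.8]
gripper_width: 0.998
0.055 161 0.0631 [0.036 0.034 0.015] [ 0.6081 -0.1531  0.0628] [ 0.0605 -0.1185]
0.03 300 0.0578 [0.047 0.047 0.04 ] [ 0.6061 -0.1543  0.0503] [ 0.0586 -0.1199]
tub 183 0.0466 [0.069 0.07  0.022] [ 0.4188 -0.3345  0.0412]
tub 155 0.0426 [0.066 0.071 0.015] [ 0.4152 -0.3335  0.0375]
t17.60 tcp [ 0.4167 -0.3326  0.1803] y-axis deg -5.81 tilt 0.05 F [ 0.6 -0.7  1.3] w0.085 q [ 0.34  0.33  0.26  1.97 -0.11  0.86  2.13]
tool delta mm [ -0.5  -1.4 145.3]
```

View pics/top6.png

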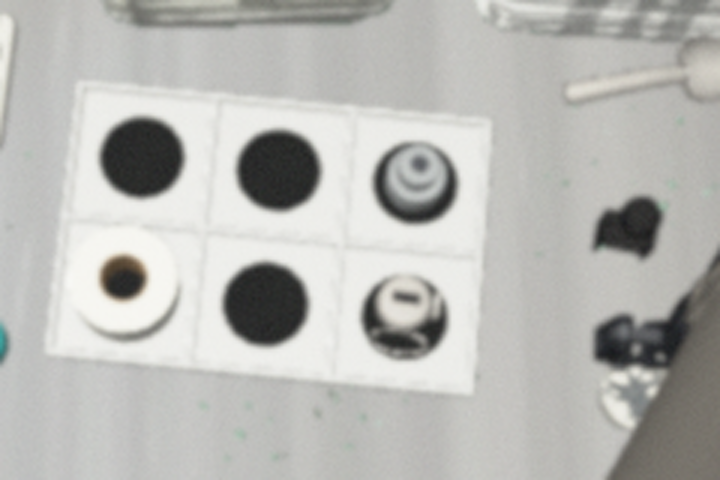

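View pics/side6.png

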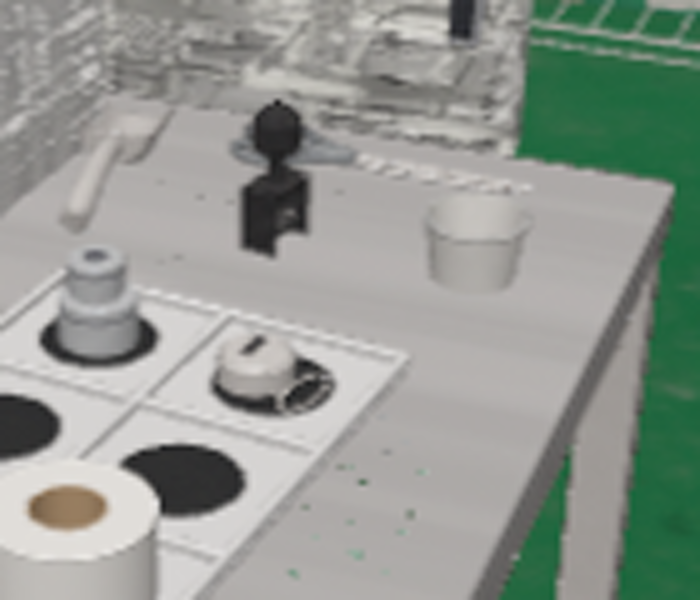

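The stack is well centred: the small weight is within about 2 mm of the large one and its top is at about 0.064. Now the tub. The rim leaves about 7 mm each side, and I'll use a light grip just under the rim.

```bash
python3 -m crank '[[[-0.0005,-0.0005,0.03],[0,0,0],0.0854],[[0,0,0.04],[0,0,0],0.0854],[[0,0,0.035],[0,0,0],0.0854],[[0,0,0.015],[0,0,0],0.0854],[[0,0,0],[0,0,0],0.0854]]' 20; python3 -c "
from h import *
delta([.4175,-.334,.028])"
```

```text
t: 18.23
eef_pos: [0.4164, -0.3336, 0.0601]
tool_rot: [-0.001, 0.051, 0.999, 0.0]
contact_force: [-0.5, 0.8, 0.1]
gripper_width: 1.001
t18.23 tcp [ 0.4164 -0.3336  0.0601] y-axis deg -5.87 tilt 0.1 F [-0.5  0.8  0.1] w0.085 q [ 0.39  0.51  0.21  2.04 -0.18  0.6   2.2 ]
tool delta mm [-1.2 -0.3 32.1]
```

```bash
python3 -m crank '[[[-0.001,0,0.015],[0,0,0],0.0854],[[0,0,0.012],[0,0,0],0.0854],[[0,0,0.005],[0,0,0],0.0854],[[0,0,0],[0,0,0],0.0854]]' 20
python3 - <<'E'
from h import *
snap('side7','side',(320,160,430,250),6)
delta([.4175,-.334,.028])
E
```

```text
t: 18.73
eef_pos: [0.417, -0.3344, 0.0284]
tool_rot: [-0.0, 0.052, 0.999, 0.0]
contact_force: [-0.1, -0.8, 0.4]
gripper_width: 0.998
t18.77 tcp [ 0.4172 -0.3346  0.0287] y-axis deg -5.95 tilt 0.01 F [0.3 0.3 0.2] w0.085 q [ 0.41  0.57  0.19  2.05 -0.2   0.54  2.21]
tool delta mm [-0.3  0.6  0.7]
```

View pics/side7.png

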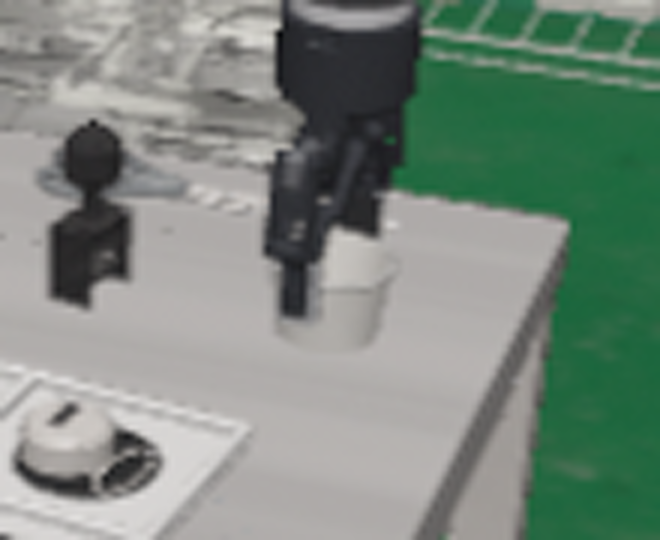

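```bash
python3 -m crank '[[[0,0,0],[0,0,0],0.075],[[0,0,0],[0,0,0],0.06],[[0,0,0],[0,0,0],0.05],[[0,0,0],[0,0,0],0.05],[[0,0,0],[0,0,0],0.05]]' 20; python3 -m crank '[[[0,0,-0.01],[0,0,0],0.05],[[0,0,-0.02],[0,0,0],0.05],[[0,0,-0.02],[0,0,0],0.05],[[0,0,0],[0,0,0],0.05]]'
python3 - <<'E'
from h import *
snap('side8','side',(320,140,430,230),6)
delta([.6324,.0839,.18])
E
```

```text
t: 19.4
eef_pos: [0.4175, -0.3349, 0.0295]
tool_rot: [0.0, 0.052, 0.999, -0.0]
contact_force: [-1.3, 0.6, 6.0]
gripper_width: 0.79
t: 19.9
eef_pos: [0.4183, -0.3352, 0.0803]
tool_rot: [0.002, 0.052, 0.999, -0.001]
contact_force: [-0.5, -0.1, -0.3]
gripper_width: 0.786
t19.95 tcp [ 0.4176 -0.3347  0.0793] y-axis deg -5.93 tilt 0.1 F [ 0.3 -0.6 -0. ] w0.067 q [ 0.38  0.48  0.22  2.04 -0.17  0.64  2.19]
tool delta mm [-170.5  438.5 -100.7]
```

View pics/side8.png

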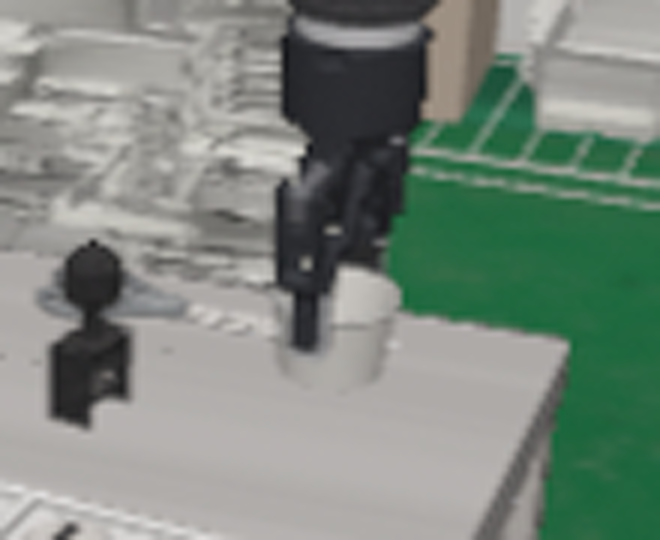

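The tub is held level and off the table. Raise it, then carry it to the bay behind the roll.

```bash
python3 -m crank '[[[0,0,-0.03],[0,0,0],0.05],[[0,0,-0.04],[0,0,0],0.05],[[0,0,-0.03],[0,0,0],0.05]]'; python3 -m crank '[[[-0.017,0.0438,0],[0,0,0],0.05],[[-0.017,0.0438,0],[0,0,0],0.05],[[-0.017,0.0438,0],[0,0,0],0.05],[[-0.017,0.0438,0],[0,0,0],0.05],[[-0.017,0.0438,0],[0,0,0],0.05],[[-0.017,0.0438,0],[0,0,0],0.05],[[-0.017,0.0438,0],[0,0,0],0.05],[[-0.017,0.0438,0],[0,0,0],0.05],[[-0.017,0.0438,0],[0,0,0],0.05],[[-0.017,0.0438,0],[0,0,0],0.05]]'; python3 -m crank '[[[0,0,0],[0,0,0],0.05],[[0,0,0],[0,0,0],0.05]]'
python3 - <<'E'
from h import *
snap('side9','side',(160,120,340,270),4)
delta([.6324,.0839,.036])
E
```

```text
t: 20.32
eef_pos: [0.417, -0.3344, 0.1792]
tool_rot: [-0.0, 0.052, 0.999, 0.0]
contact_force: [0.3, 0.0, -0.8]
gripper_width: 0.787
t: 21.58
eef_pos: [0.6316, 0.0849, 0.1774]
tool_rot: [-0.001, 0.052, 0.999, -0.0]
contact_force: [0.2, 0.1, -0.1]
gripper_width: 0.789
t: 21.82
eef_pos: [0.6309, 0.083, 0.1775]
tool_rot: [-0.001, 0.052, 0.999, -0.001]
contact_force: [-0.5, -0.1, -1.3]
gripper_width: 0.786
t21.88 tcp [0.6309 0.0821 0.1778] y-axis deg -6.02 tilt 0.12 F [ 0.  -0.4 -0. ] w0.067 q [-0.32  0.48  0.13  1.72 -0.07  0.94  1.3 ]
tool delta mm [ -1.5   2.2 141.8]
```

View pics/side9.png

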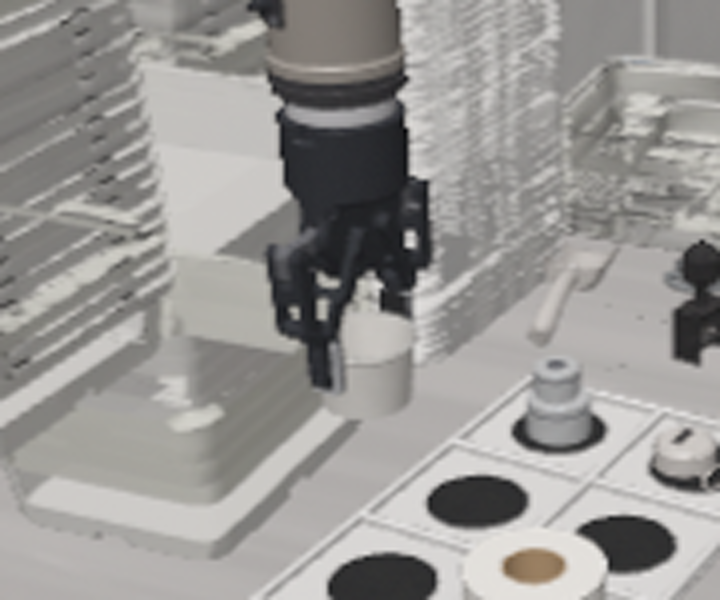

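```bash
python3 -m crank '[[[-0.001,0.001,0.03],[0,0,0],0.05],[[0,0,0.035],[0,0,0],0.05],[[0,0,0.035],[0,0,0],0.05],[[0,0,0.02],[0,0,0],0.05],[[0,0,0.014],[0,0,0],0.05],[[0,0,0.003],[0,0,0],0.05],[[0,0,0],[0,0,0],0.05]]'
python3 - <<'E'
from h import *
delta([.6324,.0839,.0355])
E
```

```text
t: 22.75
eef_pos: [0.6333, 0.0845, 0.0424]
tool_rot: [0.001, 0.052, 0.999, 0.0]
contact_force: [-0.2, 0.0, -1.2]
gripper_width: 0.787
t22.75 tcp [0.6333 0.0845 0.0424] y-axis deg -5.94 tilt 0.07 F [-0.2  0.  -1.2] w0.067 q [-0.3   0.66  0.1   1.79 -0.1   0.7   1.32]
tool delta mm [ 0.9 -0.7  6.9]
```

```bash
python3 -m crank '[[[0.001,-0.0005,0.004],[0,0,0],0.05],[[0,0,0.002],[0,0,0],0.05],[[0,0,0],[0,0,0],0.05]]';python3 -m crank '[[[0,0,0.0008],[0,0,0],0.05],[[0,0,0],[0,0,0],0.05]]'
```

```text
t: 23.12
eef_pos: [0.6318, 0.0841, 0.0358]
tool_rot: [0.0, 0.052, 0.999, 0.0]
contact_force: [-0.5, -0.1, 0.0]
gripper_width: 0.787
t: 23.38
eef_pos: [0.6321, 0.0841, 0.0356]
tool_rot: [0.0, 0.052, 0.999, 0.0]
contact_force: [-1.6, -0.3, 4.9]
gripper_width: 0.787
```

```bash
python3 -m crank '[[[0,0,0],[0,0,0],0.078],[[0,0,0],[0,0,0],0.083],[[0,0,0],[0,0,0],0.083],[[0,0,-0.02],[0,0,0],0.083],[[0,0,-0.04],[0,0,0],0.083],[[0,0,-0.045],[0,0,0],0.083],[[0,0,-0.045],[0,0,0],0.07],[[0,0,0],[0,0,0],0.07]]'; python3 -c "
from h import *
delta([.5535,-.3305,.19])"
```

```text
t: 24.38
eef_pos: [0.6346, 0.0843, 0.1908]
tool_rot: [0.005, 0.052, 0.999, 0.001]
contact_force: [0.5, -0.2, -0.8]
gripper_width: 0.817
t24.38 tcp [0.6346 0.0843 0.1908] y-axis deg -5.96 tilt 0.54 F [ 0.5 -0.2 -0.8] w0.070 q [-0.33  0.47  0.13  1.71 -0.07  0.96  1.3 ]
tool delta mm [  37.5 -421.    -0.8]
```

```bash
python3 -m crank '[[[0.0036,-0.042,0],[0,0,0],0.07],[[0.0036,-0.042,0],[0,0,0],0.07],[[0.0036,-0.042,0],[0,0,0],0.07],[[0.0036,-0.042,0],[0,0,0],0.07],[[0.0036,-0.042,0],[0,0,0],0.07],[[0.0036,-0.042,0],[0,0,0],0.07],[[0.0036,-0.042,0],[0,0,0],0.07],[[0.0036,-0.042,0],[0,0,0],0.07],[[0.0036,-0.042,0],[0,0,0],0.07],[[0.0036,-0.042,0],[0,0,0],0.07]]'; python3 -m crank '[[[0,0,0],[0,0,0],0.07],[[0,0,0],[0,0,0],0.07]]'
python3 - <<'E'
from h import *
p,d=snap('top10','top',(240,140,480,300),3);snap('side10','side',(280,130,400,220),6)
W=cloud('top',d)
m=(np.hypot(W[...,0]-.6324,W[...,1]-.084)<.05)&(W[...,2]>.03)&(W[...,2]<.07);q=W[m]
c=(q.min(0)+q.max(0))/2;print("tub",np.ptp(q,axis=0).round(3),np.percentile(q[:,2],90),c.round(4),tb(c).round(4))
delta([.5535,-.3305,.078])
E
```

```text
t: 25.62
eef_pos: [0.5517, -0.3311, 0.185]
tool_rot: [-0.0, 0.052, 0.999, 0.0]
contact_force: [0.5, 0.9, 0.2]
gripper_width: 0.816
t: 25.88
eef_pos: [0.5524, -0.3292, 0.1848]
tool_rot: [-0.0, 0.052, 0.999, 0.0]
contact_force: [0.4, 0.7, 0.2]
gripper_width: 0.817
tub [0.072 0.069 0.03 ] 0.053134371304337756 [0.6336 0.0852 0.0449] [0.0611 0.1212]
t25.98 tcp [ 0.553  -0.3282  0.1848] y-axis deg -5.81 tilt 0.07 F [-0.4 -0.   0.6] w0.070 q [ 0.28  0.49  0.22  1.71 -0.12  0.96  2.01]
tool delta mm [ -0.7  -2.4 106.8]
```

View pics/top10.png

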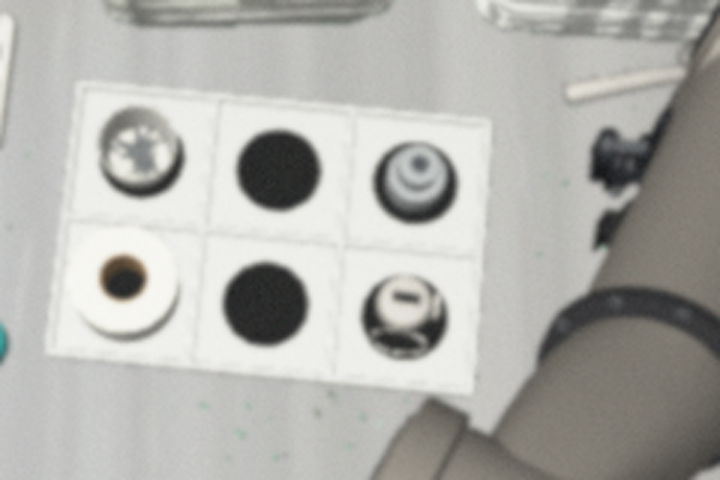

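View pics/side10.png

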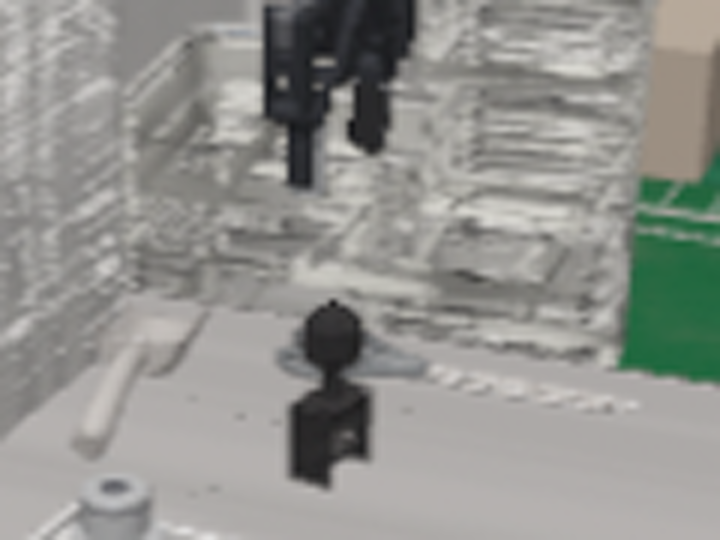

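The tub stands at board (0.061, 0.121), so that's good. Down on the stamp's grip (about 34 mm, equator near 80 mm).

```bash
python3 -m crank '[[[-0.0005,-0.001,0.03],[0,0,0],0.07],[[0,0,0.035],[0,0,0],0.07],[[0,0,0.025],[0,0,0],0.07],[[0,0,0.015],[0,0,0],0.065],[[0,0,0],[0,0,0],0.065]]' 30; python3 -c "
from h import *
delta([.5535,-.3305,.075])"
```

```text
t: 26.6
eef_pos: [0.5527, -0.3299, 0.0791]
tool_rot: [-0.001, 0.051, 0.999, 0.001]
contact_force: [0.7, 0.4, -0.3]
gripper_width: 0.758
t26.60 tcp [ 0.5527 -0.3299  0.0791] y-axis deg -5.87 tilt 0.11 F [ 0.7  0.4 -0.3] w0.065 q [ 0.31  0.62  0.19  1.77 -0.16  0.77  2.04]
tool delta mm [-0.9 -0.5  4.1]
```

```bash
python3 -m crank '[[[-0.001,-0.0005,0.004],[0,0,0],0.065],[[0,0,0],[0,0,0],0.055],[[0,0,0],[0,0,0],0.035],[[0,0,0],[0,0,0],0.02],[[0,0,0],[0,0,0],0.02],[[0,0,0],[0,0,0],0.02]]' 40;  python3 -c "
from h import *
delta([.5535,-.3305,.075])
snap('side11','side',(280,130,400,220),6)"
```

```text
t: 27.35
eef_pos: [0.5541, -0.3324, 0.0766]
tool_rot: [0.001, 0.052, 0.999, -0.001]
contact_force: [-0.8, -1.6, 5.8]
gripper_width: 0.363
t27.35 tcp [ 0.5541 -0.3324  0.0766] y-axis deg -5.96 tilt 0.1 F [-0.8 -1.6  5.8] w0.031 q [ 0.31  0.62  0.19  1.76 -0.16  0.77  2.04]
tool delta mm [0.8 1.9 1.6]
```

View pics/side11.png

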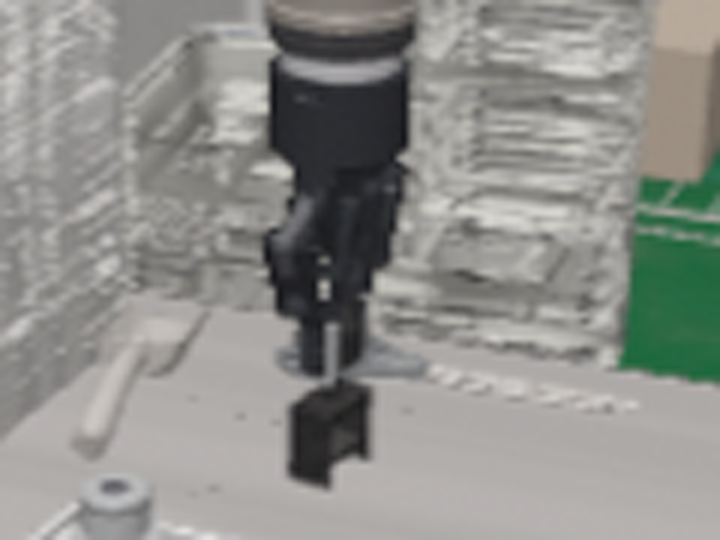

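The grip is between the pads and the stamp stands straight. Lift and check.

```bash
python3 -m crank '[[[0,0,-0.015],[0,0,0],0.02],[[0,0,-0.035],[0,0,0],0.02],[[0,0,-0.035],[0,0,0],0.02],[[0,0,-0.015],[0,0,0],0.02],[[0,0,0],[0,0,0],0.02],[[0,0,0],[0,0,0],0.02]]';  python3 -c "
from h import *
snap('side12','side',(280,100,400,190),6)
delta([.5005,-.0229,.175])"
```

```text
t: 28.15
eef_pos: [0.5529, -0.3309, 0.1744]
tool_rot: [-0.001, 0.052, 0.999, 0.001]
contact_force: [-0.0, -0.2, -1.4]
gripper_width: 0.365
t28.20 tcp [ 0.5529 -0.3309  0.1742] y-axis deg -5.93 tilt 0.17 F [ 0.6 -0.4 -1.2] w0.031 q [ 0.29  0.5   0.22  1.71 -0.13  0.95  2.02]
tool delta mm [ 8.39e+01  3.01e+02 -3.00e-01]
```

View pics/side12.png

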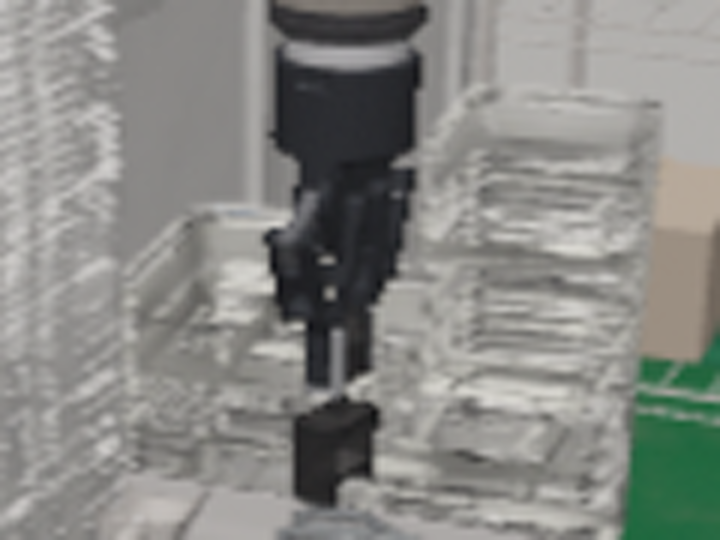

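```bash
python3 -m crank '[[[0.0105,0.0376,0],[0,0,0],0.02],[[0.0105,0.0376,0],[0,0,0],0.02],[[0.0105,0.0376,0],[0,0,0],0.02],[[0.0105,0.0376,0],[0,0,0],0.02],[[0.0105,0.0376,0],[0,0,0],0.02],[[0.0105,0.0376,0],[0,0,0],0.02],[[0.0105,0.0376,0],[0,0,0],0.02],[[0.0105,0.0376,0],[0,0,0],0.02],[[0,0,0],[0,0,0],0.02],[[0,0,0],[0,0,0],0.02]]';  python3 -c "
from h import *
snap('side13','side',(240,130,400,290),4)
delta([.5005,-.0229,.0816])
W=cloud('side',np.load('last_side.npz')['d'])
m=(np.hypot(W[...,0]-.5005,W[...,1]+.0229)<.05)&(W[...,2]>.08)&(W[...,2]<.14);q=W[m]
for a in(.09,.1,.11,.12,.13):
    k=q[abs(q[:,2]-a)<.005];print(a,len(k),k.min(0).round(3),k.max(0).round(3)) if len(k) else 0"
```

```text
t: 29.45
eef_pos: [0.5009, -0.0243, 0.1752]
tool_rot: [-0.001, 0.052, 0.999, -0.0]
contact_force: [-0.8, -0.7, -0.9]
gripper_width: 0.368
t29.50 tcp [ 0.5011 -0.0249  0.1754] y-axis deg -6.02 tilt 0.07 F [-0.3 -0.1 -1.3] w0.031 q [-0.19  0.28  0.13  2.04 -0.05  0.83  1.44]
tool delta mm [ 0.7  2.  93.8]
0.1 27 [ 0.484 -0.045  0.098] [0.516 0.001 0.104]
0.11 63 [ 0.483 -0.047  0.105] [0.515 0.003 0.115]
0.12 66 [ 0.484 -0.047  0.115] [0.519 0.003 0.125]
0.13 40 [ 0.485 -0.045  0.125] [0.518 0.001 0.135]
```

View pics/side13.png

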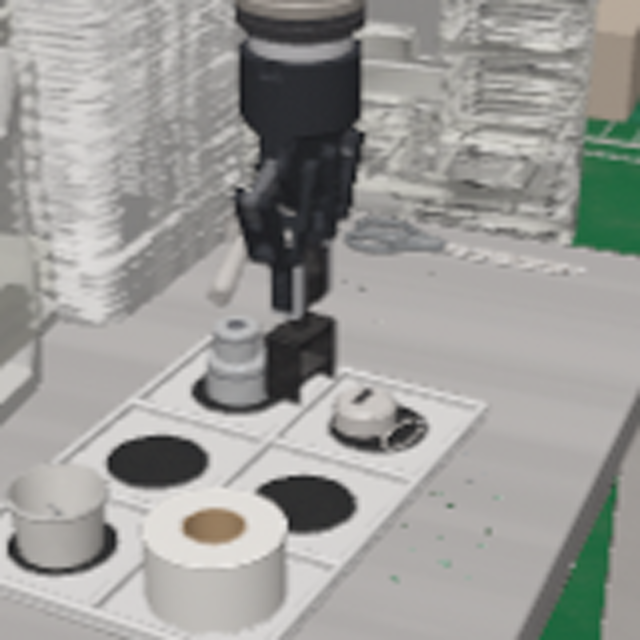

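The stamp hangs straight; its foot is centred at about (0.501, -0.022). Lowering.

```bash
python3 -m crank '[[[0,0.001,0.025],[0,0,0],0.02],[[0,0,0.03],[0,0,0],0.02],[[0,0,0.02],[0,0,0],0.02],[[0,0,0.01],[0,0,0],0.02],[[0,0,0.003],[0,0,0],0.02],[[0,0,0],[0,0,0],0.02]]';  python3 -c "
from h import *
delta([.5005,-.0229,.0816])"
```

```text
t: 30.25
eef_pos: [0.5018, -0.0231, 0.0883]
tool_rot: [0.0, 0.052, 0.999, 0.0]
contact_force: [0.1, 0.6, -0.4]
gripper_width: 0.366
t30.25 tcp [ 0.5018 -0.0231  0.0883] y-axis deg -5.97 tilt 0.04 F [ 0.1  0.6 -0.4] w0.031 q [-0.17  0.42  0.11  2.1  -0.08  0.63  1.46]
tool delta mm [1.3 0.  6.7]
```

```bash
python3 -m crank '[[[0.001,0,0.003],[0,0,0],0.02],[[0,0,0.001],[0,0,0],0.02],[[0,0,0],[0,0,0],0.02]]'; python3 -m crank '[[[0,0,0.001],[0,0,0],0.02],[[0,0,0],[0,0,0],0.02]]'; python3 -m crank '[[[0,0,0.0008],[0,0,0],0.02],[[0,0,0],[0,0,0],0.02]]'
```

```text
t: 30.62
eef_pos: [0.5005, -0.0226, 0.084]
tool_rot: [0.0, 0.052, 0.999, 0.0]
contact_force: [-0.4, -0.8, -1.5]
gripper_width: 0.363
t: 30.88
eef_pos: [0.5004, -0.0227, 0.0829]
tool_rot: [-0.0, 0.052, 0.999, 0.0]
contact_force: [0.2, 0.0, -0.8]
gripper_width: 0.366
t: 31.12
eef_pos: [0.5009, -0.0228, 0.0825]
tool_rot: [0.0, 0.052, 0.999, 0.0]
contact_force: [-0.5, -0.4, 3.9]
gripper_width: 0.367
```

Contact felt. Release gradually, rise straight up, then move back clear.

```bash
python3 -m crank '[[[0,0,0],[0,0,0],0.038],[[0,0,0],[0,0,0],0.05],[[0,0,0],[0,0,0],0.06],[[0,0,0],[0,0,0],0.06],[[0,0,-0.02],[0,0,0],0.06],[[0,0,-0.04],[0,0,0],0.06],[[0,0,-0.045],[0,0,0],0.06],[[0,0,-0.035],[0,0,0],0.06],[[0,0,0],[0,0,0],0.06]]'; python3 -m crank '[[[0,0.045,0],[0,0,0],0.06],[[0,0.045,0],[0,0,0],0.06],[[0,0.045,0],[0,0,0],0.06],[[0,0.045,0],[0,0,0],0.06],[[0,0.045,0],[0,0,0],0.06],[[0,0.045,0],[0,0,0],0.06],[[0,0.045,0],[0,0,0],0.06],[[0,0.045,0],[0,0,0],0.06],[[0,0,0],[0,0,0],0.06],[[0,0,0],[0,0,0],0.06]]'
python3 - <<'E'
from h import *
p,d=snap('top14','top',(100,140,520,300),1.9);p2,d2=snap('side14','side',(140,120,420,330),2.8)
W=cloud('top',d);W2=cloud('side',d2)
for nm,c0,z0,z1 in(("stamp",(.5005,-.0229),.075,.13),("tub",(.6324,.0839),.03,.07),("small",(.6075,-.1549),.055,.09),("large",(.6075,-.1549),.028,.046),("roll",(.513,.0966),.045,.08),("counter",(.488,-.142),.018,.05)):
  for w in(W,W2):
    m=(np.hypot(w[...,0]-c0[0],w[...,1]-c0[1])<.058)&(w[...,2]>z0)&(w[...,2]<z1);q=w[m]
    if len(q)<5: continue
    c=(q.min(0)+q.max(0))/2;print(nm,len(q),np.ptp(q,axis=0).round(3),"z95",np.percentile(q[:,2],95).round(3),c.round(4),"board",tb(c).round(4))
# pen and scissors shift
z=np.load("top0.npz")["p"].astype(int)
for nm,(a,b,c,e) in dict(pen=(115,215,145,285),sciss=(480,180,520,280)).items():
    print(nm,"mean abs diff",np.abs(z[b:e,a:c]-p[b:e,a:c]).mean().round(2))
g=cv2.cvtColor(p,cv2.COLOR_RGB2GRAY)
delta([.5,.3,.2])
E
```

```text
t: 32.25
eef_pos: [0.5022, -0.0226, 0.2248]
tool_rot: [0.003, 0.052, 0.999, 0.001]
contact_force: [-0.5, -0.6, -0.4]
gripper_width: 0.7
t: 33.5
eef_pos: [0.5373, 0.3344, 0.2207]
tool_rot: [-0.001, 0.052, 0.999, -0.001]
contact_force: [0.9, -0.1, -0.8]
gripper_width: 0.701
stamp 166 [0.034 0.032 0.027] z95 0.108 [ 0.5025 -0.0228  0.0966] board [-0.0581  0.0002]
stamp 147 [0.034 0.03  0.029] z95 0.103 [ 0.499  -0.0203  0.0897] board [-0.0618  0.0023]
tub 203 [0.071 0.069 0.028] z95 0.055 [0.6326 0.085  0.0445] board [0.0601 0.1209]
tub 309 [0.072 0.074 0.022] z95 0.05 [0.63   0.0836 0.0411] board [0.0578 0.1192]
small 161 [0.037 0.034 0.017] z95 0.069 [ 0.6088 -0.1533  0.0633] board [ 0.0613 -0.1185]
small 70 [0.037 0.038 0.009] z95 0.064 [ 0.6047 -0.1518  0.0599] board [ 0.057  -0.1176]
large 132 [0.048 0.049 0.016] z95 0.044 [ 0.6065 -0.1535  0.0377] board [ 0.059 -0.119]
large 101 [0.046 0.046 0.017] z95 0.044 [ 0.6031 -0.148   0.0371] board [ 0.055  -0.1139]
roll 893 [0.092 0.09  0.022] z95 0.063 [0.513  0.0954 0.056 ] board [-0.0598  0.1188]
roll 640 [0.094 0.098 0.015] z95 0.058 [0.5108 0.0962 0.0523] board [-0.0621  0.1194]
counter 278 [0.046 0.085 0.018] z95 0.032 [ 0.4994 -0.129   0.0274] board [-0.0501 -0.1058]
counter 120 [0.044 0.05  0.012] z95 0.028 [ 0.4945 -0.1415  0.0242] board [-0.0537 -0.1187]
pen mean abs diff 10.59
sciss mean abs diff 2.36
t33.60 tcp [0.5379 0.3335 0.2215] y-axis deg -6.06 tilt 0.09 F [ 0.2 -0.4  0. ] w0.060 q [-0.65  0.43 -0.    1.69  0.    1.03  0.81]
tool delta mm [ 34.1 -37.3  21.5]
```

View pics/top14.png

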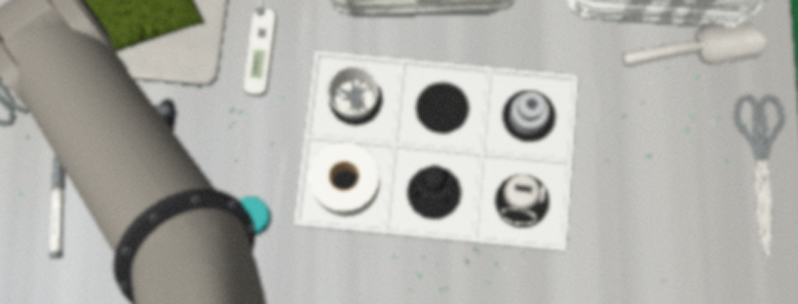

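View pics/side14.png

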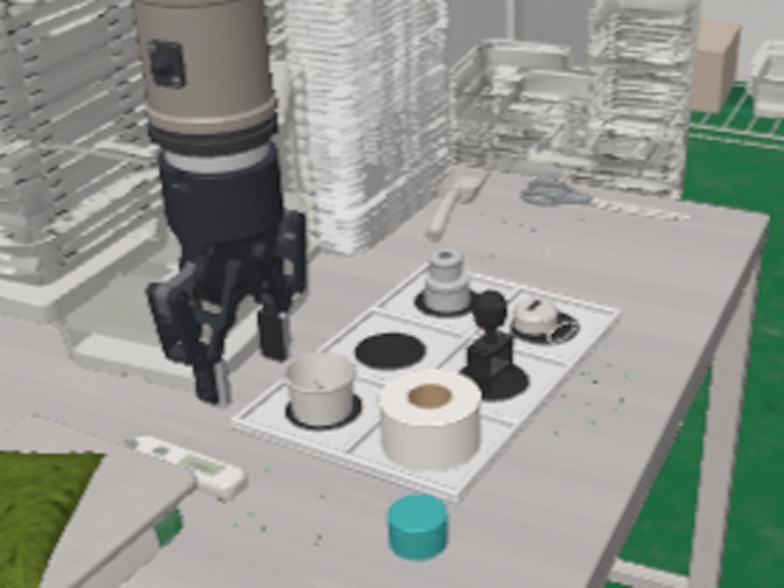

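Everything stands in its bay and is released, and the gripper is clear. The top view shows the pen at (55,210) and the scissors at (760,175), both where they started. The pen's pixel difference comes from the arm overlapping that window. Handing in.

```bash
python3 -c "
from station import bot
print(bot.hand_in(), bot.get_obs()['t'])"
```

```text
the job is handed in; nothing more can be done
the job is handed in; nothing more can be done
```

I set out the board and handed it in at about 34 s of the 120 s allowed. The large weight went behind the counter with the small one on top, the tub behind the roll, and the stamp in the front middle bay.

All positions below are x, y in the board frame, in mm:

| Item | Target | Top view | Side view |
|---|---|---|---|
| Stamp | -60, 0 | -58, 0 | -62, +2 |
| Tub | +60, +120 | +60, +121 | +58, +119 |
| Large weight | +60, -120 | +60, -120 (before the small one went on) | partly hidden |
| Small weight | on the large one, within 10 | +61, -118 | +57, -118 |

- **Upright and released:** everything looks upright in both pictures, and the gripper was open and clear of everything at hand-in.
- **Stack:** the small weight is within about 3 mm of the large one's centre in the final top view. In the final side view the two centres differ by about 4 mm, but that reading of the large weight is partly hidden.
- **Roll and counter:** the roll is unchanged. The counter's size was cut off in the measurement, so its reading is rough (off by up to about 14 mm in the top view), but I never touched it and it looks the same in the pictures.
- **Pen and scissors:** the scissors look unchanged. For the pen, the automatic before-and-after comparison was spoiled by the arm overlapping its window. The part of the pen I could see had not moved, and the gripper never went near it.

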